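# Dress the counter display with the jewellery cases

### The arm

A 7-joint arm with a two-finger parallel gripper is mounted at the origin on the work surface. World frame = base frame: x ahead of the robot, y to its left, z up, the work surface at z = 0. Lengths are in mm, angles in rad, forces in N, time in s.
With the tool pointing down it reaches from about 400 to 925 mm from the base axis. Payload 5.6 kg.
Tool frame: the origin (TCP) lies on the mounting face of the last link; the fingertips stand 173 mm ahead of it and the grasp point (between the pads) lies 155 mm ahead of it (tcp_to_tips is the distance from the TCP to the fingertips, in mm); z points along the fingers, y is the line along which they close (so a half turn about z gives the same grasp; the last joint's range is limited). The gripper opens to 85 mm and grips with 20 to 120 N. Pads are 22 mm wide; open, the fingers measure 114 mm over their backs; the gripper's body (76 mm by 85 mm) begins 54 mm behind the grasp point. The pads swing forward as they close: fully open they stand 13 mm farther back than shut.
Start: joints at [1.134, 0.468, -0.012, 1.603, 0.006, 1.071, -0.056], TCP at [249.37, -600.264, 404.69] pointing down, gripper open.
Joint ranges: [-2.53, 2.53], [-0.31, 2.02], [-1.57, 1.55], [0.28, 2.44], [-1.29, 4.43], [0.15, 1.84], [-2.92, 2.92]. Speed limits (rad/s): [2.57, 2.57, 3.14, 3.14, 3.14, 3.14, 3.14].

### API

Orientations are given as a 3x3 rotation matrix whose columns are the frame's x, y, z axes.
In Python, from station import state, camera, hand_in, silhouettes, tip_of, tcp_to_tips gives the robot as it stands.
- The arm moves only by the tool servo_tool, never from a script. Its arguments are lists of equal length, an entry for each row: "delta_pos": the shift along the tool's x, y, z in normalised numbers (1 is 0.75 m), a list of three; "yaw": the turn about the tool's z in shares of 60 degrees (1.0 is 60 degrees); "gripper": the closure, from 0 (fully open) to 1 (shut). A call has 1 to 8 rows; each row is the pose to reach, as a shift and turn from the pose commanded when the call began, along the tool's axes at that moment; what a row does not reach only later rows make up. A row lasts 1/12 s, in which the tool goes at most 41.7 mm and 7.16 degrees, less where a joint would pass 70% of its speed; a pose out of reach is approached as far as the arm can. Shift and turn numbers lie between -1 and 1, and a call with a number outside is refused. A call with a gripper value outside its range is refused whole. The fingers move at their own pace and stop on an object; "force" is the grip in N (left out, the last holds). Time passes only in rows, so rows that repeat a pose let the fingers close. It gives the time, the measured TCP pose, the force, the opening and the grip force at its end, in the units of the state.
- state(): the state, without advancing time (a new reading comes with each control period).
- camera(name): name is "scene" or "top"; returns a dict with "pixels" (400x640x3 uint8, red, green, blue), "K" (3x3 intrinsics, pixels), "R" (3x3) and "t" (3): a world point X has camera coordinates R X + t. Camera axes: x right, y down, z forward; pixel columns grow to the right and rows downward; lengths in mm; the calibration is good to about 2 mm. A picture is of the moment at which its call begins. There is no depth.
- hand_in(): hands the job in; it is judged then, once.
Trained networks look in the newest picture that a camera, given by its name, has taken for a name from the list of things; names that differ only in an ending like _2 or _b are one class to them, and where a whole thing is asked for, a point or a joint stands for the part that bears it (a point fixed in the world has none). Each returns a list of dicts, best first, with "p" (0 to 1); they miss things now and then, are a little off and sometimes report something else, mostly with a low value. They report only what shows in the picture. A call takes as long as a camera call. They do not tell look-alikes from the thing itself.
- silhouettes(camera, target): "mask" (400x640 bool, what is visible of it) and "centre" ([row, column] in pixels, amid what is visible of it).
- tip_of(camera, target): "centre" ([row, column] in pixels: a listed point, or the origin of a listed thing).
The state is a dict: "t": time; "q": joint angles; "dq": joint speeds; "joint_torque": joint torques, N m; "ee_pos": TCP position; "orientation": TCP orientation; "contact_force": force on the tool from outside, world axes, zero at the start; "ft_torque": the same for the moment, N m; "opening": opening from 0.0 (shut) to 1.0 (fully open); "finger_force": force on a finger pad.
Only numpy, scipy, OpenCV 4.12 (cv2) and the standard library are available. Lean on these libraries where they do the work, as an engineer would, in place of code of your own. Each camera call takes 0.05 s, during which the arm holds its last target. There are 200 camera calls.

### The job

Take the four closed jewellery cases out of the flat stock rack and set each one on the white sloped stand made to its size, lying flat and square, centred across the stand, with its clasp side down against the stand's lip so that it cannot slide off. Set the cases down rather than dropping them, and leave the mug and the desk bell where they are.

Things in the scene. Friction and masses are not known exactly. Their poses are not given: they have to be found in the camera images.
- case_ring: Loose dark-wood ring case: the smallest, nearly square and tall, with a domed lid; 50 mm long (x), 44 wide (y), 40 high, about 70 g. Origin: centre of the underside, z up. Brass clasp mid -x side, 25 up; hinges on +x side. Starts in a bay of the stock rack, clasp roughly to the robot; rack floor 8 mm above the counter, ribs and rim up to 10 mm above that floor.
- case_pendant: Loose dark-wood pendant case: squarish and low, with a raised panel on the lid; 72 mm long (x), 62 wide (y), 30 high, about 110 g. Origin: centre of the underside, z up. Brass clasp mid -x side, 19 up; hinges on +x side. Starts in a bay of the stock rack, clasp roughly to the robot; rack floor 8 mm above the counter, ribs and rim up to 10 mm above that floor.
- case_watch: Loose dark-wood watch case: oblong and the bulkiest, with a flat lid; 96 mm long (x), 58 wide (y), 46 high, about 180 g. Origin: centre of the underside, z up. Brass clasp mid -x side, 29 up; hinges on +x side. Starts in a bay of the stock rack, clasp roughly to the robot; rack floor 8 mm above the counter, ribs and rim up to 10 mm above that floor.
- case_pen: Loose dark-wood pen case: the longest, slim and low, with a rounded lid; 118 mm long (x), 40 wide (y), 27 high, about 120 g. Origin: centre of the underside, z up. Brass clasp mid -x side, 17 up; hinges on +x side. Starts in a bay of the stock rack, clasp roughly to the robot; rack floor 8 mm above the counter, ribs and rim up to 10 mm above that floor.
- stand_ring: Fixed white stand, grey deck 58 mm long, 54 wide, for the ring case. Origin: centre of its foot on the 10 mm blue plinth, z up. Deck falls 0.38 rad to its -x end (roughly to the robot), where a lip 6 thick stands 10 above the deck. Case against the lip: centre of underside at x -3.7, y 0, z 29.3 mm in this frame, its x axis up the slope. Ordinary friction: cases stay where put.
- stand_pendant: Fixed white stand, grey deck 80 mm long, 72 wide, for the pendant case. Origin: centre of its foot on the 10 mm blue plinth, z up. Deck falls 0.38 rad to its -x end (roughly to the robot), where a lip 6 thick stands 10 above the deck. Case against the lip: centre of underside at x -3.7, y 0, z 33.4 mm in this frame, its x axis up the slope. Ordinary friction: cases stay where put.
- stand_watch: Fixed white stand, grey deck 104 mm long, 68 wide, for the watch case. Origin: centre of its foot on the 10 mm blue plinth, z up. Deck falls 0.38 rad to its -x end (roughly to the robot), where a lip 6 thick stands 10 above the deck. Case against the lip: centre of underside at x -3.7, y 0, z 37.8 mm in this frame, its x axis up the slope. Ordinary friction: cases stay where put.
- stand_pen: Fixed white stand, grey deck 126 mm long, 50 wide, for the pen case. Origin: centre of its foot on the 10 mm blue plinth, z up. Deck falls 0.38 rad to its -x end (roughly to the robot), where a lip 6 thick stands 10 above the deck. Case against the lip: centre of underside at x -3.7, y 0, z 41.9 mm in this frame, its x axis up the slope. Ordinary friction: cases stay where put.
- mug: White mug, 80 mm across and 95 high, on the counter to the left, not part of the job. Origin: centre of its foot.
- bell: Steel desk bell, a dome 80 mm across and 53 high, on the counter to the right, not part of the job. Origin: centre of its foot.
There are look-alikes about, which are no part of the job. What is shaped like the case_pen but orange is not meant.

How it is judged (in metres and radians):
At the end, for the whole second after the job is handed in: Each case lies at rest, released, on the stand of its own size: flat on the deck (tilt within 0.07 rad of the slope), clasp side down the slope and within 10 mm of the lip (along the stand's x), within 10 mm of the deck's middle line, square to the stand within 0.15 rad (x of case_ring in the frame of stand_ring between -0.0067 and 0.0063 m and y of case_ring in the frame of stand_ring between -0.01 and 0.01 m and z of case_ring in the frame of stand_ring between 0.0253 and 0.0358 m and angle between case_ring's own z axis and vertical between 0.31 and 0.45 rad and angle between the y axis of case_ring and the y axis of stand_ring, either way round below 0.15 rad and x of stand_ring in the frame of case_ring below 0 m and contact force between case_ring and stand_ring above 0.1 N and linear speed of each of case_ring, case_pendant, case_watch, case_pen below 0.02 m/s and angular speed of each of case_ring, case_pendant, case_watch, case_pen below 0.2 rad/s and x of case_pendant in the frame of stand_pendant between -0.0067 and 0.0063 m and y of case_pendant in the frame of stand_pendant between -0.01 and 0.01 m and z of case_pendant in the frame of stand_pendant between 0.0294 and 0.0399 m and angle between case_pendant's own z axis and vertical between 0.31 and 0.45 rad and angle between the y axis of case_pendant and the y axis of stand_pendant, either way round below 0.15 rad and x of stand_pendant in the frame of case_pendant below 0 m and contact force between case_pendant and stand_pendant above 0.1 N and x of case_watch in the frame of stand_watch between -0.0067 and 0.0063 m and y of case_watch in the frame of stand_watch between -0.01 and 0.01 m and z of case_watch in the frame of stand_watch between 0.0338 and 0.0443 m and angle between case_watch's own z axis and vertical between 0.31 and 0.45 rad and angle between the y axis of case_watch and the y axis of stand_watch, either way round below 0.15 rad and x of stand_watch in the frame of case_watch below 0 m and contact force between case_watch and stand_watch above 0.1 N and x of case_pen in the frame of stand_pen between -0.0067 and 0.0063 m and y of case_pen in the frame of stand_pen between -0.01 and 0.01 m and z of case_pen in the frame of stand_pen between 0.0379 and 0.0484 m and angle between case_pen's own z axis and vertical between 0.31 and 0.45 rad and angle between the y axis of case_pen and the y axis of stand_pen, either way round below 0.15 rad and x of stand_pen in the frame of case_pen below 0 m and contact force between case_pen and stand_pen above 0.1 N); the robot touches nothing.
It fails at once if a case is dropped (falls freely faster than 0.6 m/s) ((linear speed of case_ring above 0.6 m/s and contact force between case_ring and anything else below 0.05 N) or (linear speed of case_pendant above 0.6 m/s and contact force between case_pendant and anything else below 0.05 N) or (linear speed of case_watch above 0.6 m/s and contact force between case_watch and anything else below 0.05 N) or (linear speed of case_pen above 0.6 m/s and contact force between case_pen and anything else below 0.05 N)).
It fails at once if the mug or the bell is moved by more than 20 mm (distance of any of mug, bell from where it was at the start of the episode above 0.02 m).
It also fails if it takes over 93 s, if anything falls off the work surface, if the arm or the gripper's body presses on something with over 40 N, if the wrist force passes 120 N, or if a joint passes its speed limit or range.

## Working session

There is one attempt and no reset: what is moved stays moved. The work goes in short steps, Python scripts to look and compute and a tool call to move; the robot and the scene stay as the last step left them, time stands still between calls to the robot, and variables do not carry over. Pictures are saved under pics/ and viewed, at most 14 in all, crops included, and the job is handed in when it is done.

Besides the shell and the picture viewer there is one more tool, called after "Request:" in YAML: its name, and indented under it one key for each argument. servo_tool: Moves the arm, as the interface text tells. Its arguments: {"type":"object","properties":{"delta_pos":{"type":"array"},"yaw":{"type":"array"},"gripper":{"type":"array"},"force":{"type":"number"}},"required":["delta_pos","yaw","gripper"]}

```bash
ls; mkdir -p pics
python3 - <<'E'
from station import *
import cv2
s=state(); print(s)
for n in("scene","top"):
    c=camera(n); print(n,c["K"],c["R"],c["t"])
    cv2.imwrite(f"pics/{n}0.png",c["pixels"][:,:,::-1])
print(tcp_to_tips)
E
```

```text
pics
{'t': 0.0, 'q': array([ 1.13400207,  0.46840412, -0.01158264,  1.60363672,  0.0060309 ,
        1.07139411, -0.05625291]), 'dq': array([ 0.00250505, -0.00095911, -0.0007175 ,  0.00048217, -0.00158986,
        0.00136137, -0.00146708]), 'joint_torque': array([ 1.11233028e-03, -5.32378578e+01,  2.15501979e-02, -2.51302743e+01,
        1.14034404e-02,  7.80773757e-03,  3.08362189e-05]), 'ee_pos': array([ 249.24829922, -600.0404898 ,  403.71513909]), 'orientation': array([[ 9.23467480e-01,  3.83675783e-01, -8.40456102e-04],
       [ 3.83676670e-01, -9.23466105e-01,  1.60166901e-03],
       [-1.61611113e-04, -1.80155264e-03, -9.99998364e-01]]), 'contact_force': array([ 0.18784519,  0.18513246, -0.44728044]), 'ft_torque': array([ 0.0306987 ,  0.00621932, -0.01900294]), 'finger_force': 0.0, 'opening': 1.0043587589804661}
scene [[445.24663559   0.         313.45374511]
 [  0.         445.24663559 195.58943095]
 [  0.           0.           1.        ]] [[ 0.47838653  0.87799632  0.01639444]
 [ 0.49157864 -0.25227896 -0.83349011]
 [-0.72766529  0.4067896  -0.55229109]] [-315.87567427 -295.69088735 1808.76451019]
top [[402.30443392   0.         318.24751563]
 [  0.         402.30443392 193.79217632]
 [  0.           0.           1.        ]] [[-0.01206859 -0.99990451 -0.00673241]
 [-0.98820632  0.01295472 -0.15257928]
 [ 0.15265192  0.0048116  -0.9882683 ]] [   3.79420448  627.75760387 1250.50139643]
173.4
```

View pics/top0.png

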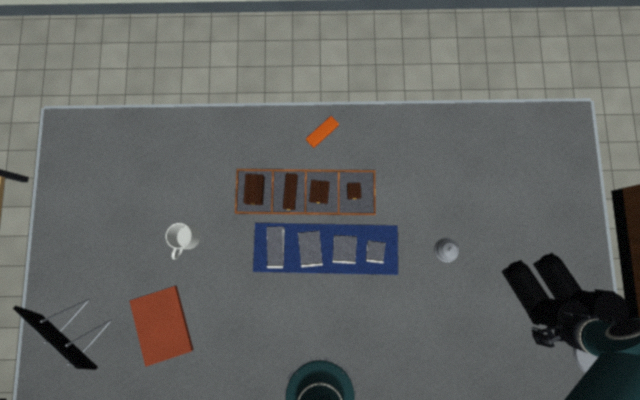

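View pics/scene0.png

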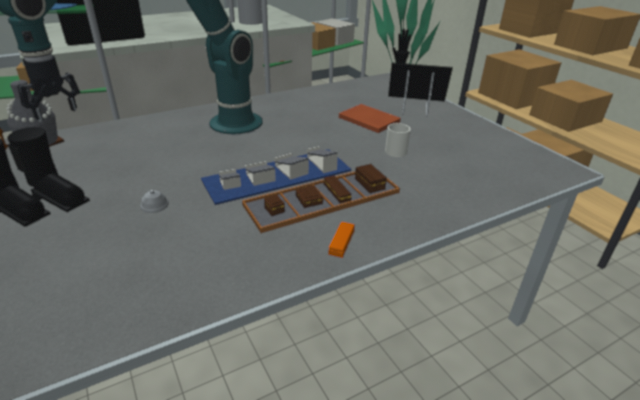

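The top view shows the rack with, left to right: watch (254,189), pen (290,191), pendant (319,191) and ring (354,191). The stands are pen (276,248), watch (310,249), pendant (345,250) and ring (376,252). The pen-shaped look-alikes are the dark one at (290,191) and the orange one at (322,131); only the dark one, in the rack, fits the description. Next I fit models to the masks.

```bash
cat > fit.py <<'E'
from station import *
import numpy as np, cv2
from scipy.optimize import minimize
D=dict(ring=(50,44,40,58,54,29.3),pendant=(72,62,30,80,72,33.4),watch=(96,58,46,104,68,37.8),pen=(118,40,27,126,50,41.9))
a=.38; ca,sa=np.cos(a),np.sin(a)
def box(x0,x1,w,z0,z1): return np.array([[x,y,z] for x in(x0,x1) for y in(-w/2,w/2) for z in(z0,z1)],float)
def case_parts(n):
    L,W,H=D[n][:3]; return [box(-L/2,L/2,W,0,H)]
def tilt(P): return np.c_[P[:,0]*ca-P[:,2]*sa,P[:,1],P[:,0]*sa+P[:,2]*ca]
def stand_parts(n):
    L,W,zc=D[n][3:]; zd=zc+3.7*np.tan(a)
    deck=tilt(box(-L/2,L/2,W,0,0))+[0,0,zd]; foot=deck.copy(); foot[:,2]=0
    lip=tilt(box(-L/2-6,-L/2,W,-2,10))+[0,0,zd]; lf=lip.copy(); lf[:,2]=0; 
    return [np.r_[deck,foot],lip]
S=4
def render(parts,p,z0,c):
    m=np.zeros((400*S,640*S),np.uint8); cy,sy=np.cos(p[2]),np.sin(p[2])
    for P in parts:
        X=np.c_[P[:,0]*cy-P[:,1]*sy+p[0],P[:,0]*sy+P[:,1]*cy+p[1],P[:,2]+z0]
        q=X@c["R"].T+c["t"]; uv=q@c["K"].T; uv=(uv[:,:2]/uv[:,2:]+.5)*S
        cv2.fillConvexPoly(m,cv2.convexHull((uv*16).round().astype(np.int32)),1,shift=4)
    return m
def fit(parts,z0,p0,obs):
    big=[]
    for c,mk in obs:
        b=cv2.resize(mk.astype(np.float32),(640*S,400*S),interpolation=cv2.INTER_LINEAR)>.5
        big.append((c,b))
    def cost(u):
        p=[u[0],u[1],u[2]/100]; t=0
        for c,b in big:
            m=render(parts,p,z0,c)>0; t+=1-(m&b).sum()/max((m|b).sum(),1)
        return t/len(big)
    best=None
    for y0 in(-12,0,12):
        r=minimize(cost,[p0[0],p0[1],p0[2]*100+y0],method="Nelder-Mead",options=dict(initial_simplex=np.array([p0[0],p0[1],p0[2]*100+y0])+[[0,0,0],[12,0,0],[0,12,0],[0,0,8]],xatol=.05,fatol=1e-4,maxiter=120))
        if best is None or r.fun<best.fun: best=r
    return best.x*[1,1,.01],best.fun
def back(c,rc,z):
    d=np.linalg.inv(c["K"])@[rc[1],rc[0],1]; Ri=c["R"].T; o=-Ri@c["t"]; d=Ri@d
    return o+d*(z-o[2])/d[2]
E
cat > m.py <<'E'
from fit import *
import pickle
cams={n:camera(n) for n in("top","scene")}
out={}
for kind in("case","stand"):
  for n in D:
    z0=8 if kind=="case" else 10; parts=(case_parts if kind=="case" else stand_parts)(n)
    mk={}
    for cn in cams:
        r=silhouettes(cn,f"{kind}_{n}")
        print(kind,n,cn,[(round(float(q["p"]),2),np.round(q["centre"]).astype(int).tolist(),int(q["mask"].sum())) for q in r[:4]])
        if r: mk[cn]=r
    out[kind,n]=mk
pickle.dump((cams,out),open("d.pkl","wb"))
E
python3 m.py
```

```text
case ring top [(0.62, [189, 356], 240)]
case ring scene [(0.59, [206, 275], 350)]
case pendant top [(0.78, [189, 317], 415), (0.52, [191, 253], 524)]
case pendant scene [(0.88, [199, 310], 431)]
case watch top []
case watch scene []
case pen top [(0.95, [188, 293], 440), (0.67, [132, 324], 472)]
case pen scene [(0.81, [240, 342], 584), (0.56, [187, 338], 444)]
stand ring top [(0.72, [252, 375], 400)]
stand ring scene [(0.55, [180, 231], 374), (0.53, [162, 292], 620), (0.21, [203, 274], 304)]
stand pendant top [(0.92, [248, 341], 646), (0.2, [251, 375], 377)]
stand pendant scene [(0.97, [176, 260], 596)]
stand watch top [(0.92, [246, 308], 752)]
stand watch scene []
stand pen top [(0.62, [246, 278], 697)]
stand pen scene [(0.24, [202, 153], 495)]
```

Run:
```python
import pickle,cv2,numpy as np
cams,out=pickle.load(open("d.pkl","rb"))
t=cams["top"]["pixels"][160:280,230:405,::-1]; s=cams["scene"]["pixels"][140:235,195:405,::-1]
cv2.imwrite("pics/c1.png",cv2.resize(t,None,fx=4.5,fy=4.5,interpolation=cv2.INTER_CUBIC))
cv2.imwrite("pics/c2.png",cv2.resize(s,None,fx=3.8,fy=3.8,interpolation=cv2.INTER_CUBIC))
```

```text
(no output)
```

View pics/c1.png

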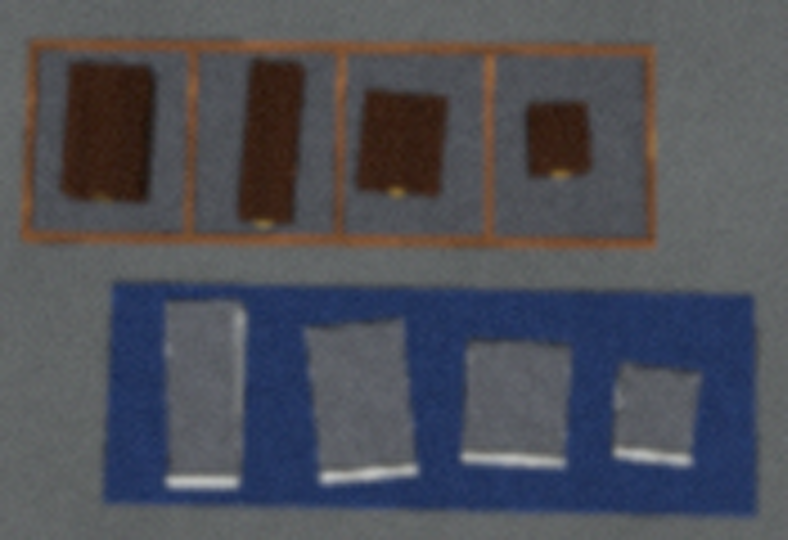

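View pics/c2.png

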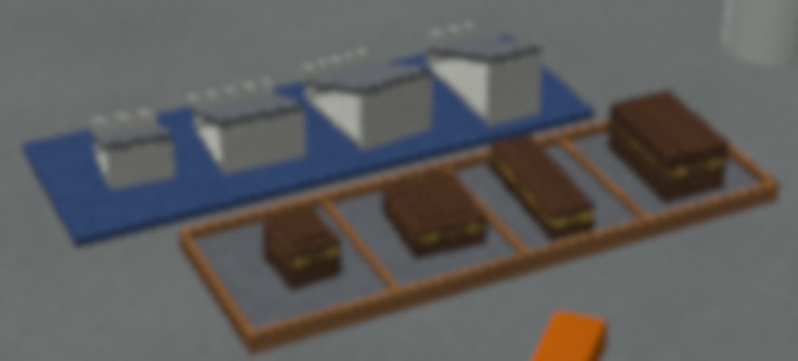

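The crops show the four dark cases with brass clasps toward the robot (bottom of the top view). The orange block at (342,240) in the scene view lies outside the rack and is the decoy. The stand lips also face the robot. The network masks are about 2 px off, so I fit on colour masks instead.

```bash
cat > m2.py <<'E'
from fit import *
import pickle
cams,out=pickle.load(open("d.pkl","rb"))
U=4
def up(a): return a
T=cams["top"];Sc=cams["scene"]
def ccs(m,rows,cols,mn):
    k=np.zeros_like(m); k[rows[0]:rows[1],cols[0]:cols[1]]=m[rows[0]:rows[1],cols[0]:cols[1]]
    n,l,st,ce=cv2.connectedComponentsWithStats(k.astype(np.uint8),connectivity=4)
    return [(ce[i],(l==i)) for i in range(1,n) if st[i,4]>mn]
def dark(c,th):
    p=cv2.GaussianBlur(c["pixels"],(0,0),.6).astype(int); return (p.max(2)<th)&(p[...,0]>p[...,2]+8)
def notblue(c):
    p=cv2.GaussianBlur(c["pixels"],(0,0),.6).astype(int); return p[...,2]-p[...,0]<45
p=T["pixels"]; print(p[190,255],p[180,240],p[250,268],p[250,310],p[198,265])
res={}
tc=sorted(ccs(dark(T,75),(165,216),(230,382),80),key=lambda q:q[0][0]); sc=sorted(ccs(dark(Sc,88),(160,220),(245,400),80),key=lambda q:-q[0][0])
print(len(tc),[int(q[1].sum()) for q in tc],len(sc),[int(q[1].sum()) for q in sc])
for i,n in enumerate(("watch","pen","pendant","ring")):
    q=back(T,tc[i][0][::-1],8+D[n][2]*.8)
    for nm,ob in(("top",[(T,tc[i][1])]),("both",[(T,tc[i][1])]+([(Sc,sc[i][1])] if len(sc)==4 else []))):
        r,f=fit(case_parts(n),8,(q[0],q[1],0),ob); print("case",n,nm,r.round(3),round(f,3))
ts=sorted(ccs(notblue(T),(225,271),(258,396),150),key=lambda q:q[0][0]); print(len(ts),[int(q[1].sum()) for q in ts])
for i,n in enumerate(("pen","watch","pendant","ring")):
    q=back(T,ts[i][0][::-1],35)
    r,f=fit(stand_parts(n),10,(q[0],q[1],0),[(T,ts[i][1])]); print("stand",n,r.round(3),round(f,3))
E
python3 m2.py
```

```text
[56 34 21] [79 77 85] [84 88 96] [86 89 95] [77 77 83]
4 [583, 442, 427, 223] 4 [674, 348, 933, 386]
case watch top [ 6.49318e+02  2.09063e+02 -1.30000e-02] 0.074
case watch both [ 6.48380e+02  2.08799e+02 -3.50000e-02] 0.094
case pen top [ 6.4304e+02  9.0009e+01 -8.8000e-02] 0.088
case pen both [ 6.43118e+02  9.00130e+01 -8.80000e-02] 0.544
case pendant top [ 6.39458e+02 -6.04800e+00 -1.22000e-01] 0.062
case pendant both [ 6.39367e+02 -5.99500e+00 -1.23000e-01] 0.308
case ring top [ 6.40373e+02 -1.19545e+02  6.60000e-02] 0.124
case ring both [ 6.39556e+02 -1.19792e+02  1.30000e-02] 0.161
4 [818, 851, 723, 449]
stand pen [4.63192e+02 1.35231e+02 1.00000e-03] 0.129
stand watch [4.55575e+02 2.47160e+01 8.60000e-02] 0.12
stand pendant [ 4.53456e+02 -8.43420e+01 -8.90000e-02] 0.127
stand ring [ 4.44500e+02 -1.83914e+02 -1.61000e-01] 0.165
```

```bash
cat > m3.py <<'E'
from fit import *
import fit as F, pickle
cams,out=pickle.load(open("d.pkl","rb")); T=cams["top"];Sc=cams["scene"]; S=4
def upf(c,f): return cv2.resize(cv2.GaussianBlur(f(c["pixels"].astype(np.float32)),(0,0),.5),None,fx=S,fy=S,interpolation=cv2.INTER_CUBIC)
def render(parts,p,z0,c):
    m=np.zeros((400*S,640*S),np.uint8); cy,sy=np.cos(p[2]),np.sin(p[2])
    for P in parts:
        X=np.c_[P[:,0]*cy-P[:,1]*sy+p[0],P[:,0]*sy+P[:,1]*cy+p[1],P[:,2]+z0]
        q=X@c["R"].T+c["t"]; uv=q@c["K"].T; uv=(uv[:,:2]/uv[:,2:]+.5)*S-.5
        cv2.fillConvexPoly(m,cv2.convexHull((uv*16).round().astype(np.int32)),1,shift=4)
    return m>0
def fit(parts,z0,p0,obs):
    obs=[(c,b) for c,b in obs]
    def cost(u):
        t=0
        for c,b in obs:
            m=render(parts,(u[0],u[1],u[2]/100),z0,c); t+=1-(m&b).sum()/(m|b).sum()
        return t/len(obs)
    best=None
    for y0 in(-10,0,10):
        o=np.array([p0[0],p0[1],y0],float)
        r=minimize(cost,o,method="Nelder-Mead",options=dict(initial_simplex=o+[[0,0,0],[8,0,0],[0,8,0],[0,0,6]],xatol=.05,fatol=1e-5,maxiter=150))
        if best is None or r.fun<best.fun: best=r
    u=best.x; return u.round(1),round(best.fun,3),[(int(render(parts,(u[0],u[1],u[2]/100),z0,c).sum()/16),int(b.sum()/16)) for c,b in obs]
def comp(m,col,row):
    n,l=cv2.connectedComponents(m.astype(np.uint8)); v=l[row*S,col*S]; return l==v if v else None
if __name__=="__main__":
    br=lambda p:p.max(2)
    dT=upf(T,br)<66; dS=upf(Sc,br)
    for n,ct,cs,p0 in(("watch",(254,189),(370,175),(648,209)),("pen",(290,191),(338,190),(643,90)),("pendant",(319,191),(310,195),(640,-6)),("ring",(354,191),(274,204),(640,-119))):
        a=comp(dT,*ct); b=comp(dS<80,*cs)
        print("case",n,fit(case_parts(n),8,p0,[(T,a)]), fit(case_parts(n),8,p0,[(T,a),(Sc,b)]) if b is not None else None)
    nb=upf(T,lambda p:p[...,2]-p[...,0])<40
    for n,ct,p0 in(("pen",(276,248),(463,135)),("watch",(310,249),(455,25)),("pendant",(345,250),(453,-84)),("ring",(376,252),(444,-184))):
        print("stand",n,fit(stand_parts(n),10,p0,[(T,comp(nb,*ct))]))
E
python3 m3.py
```

```text
case watch (array([649.4, 206.4,  -6. ]), np.float64(0.039), [(631, 615)]) (array([649.5, 206.6,  -6.2]), np.float64(0.057), [(632, 615), (708, 668)])
case pen (array([642.5,  89.6,  -8.4]), np.float64(0.057), [(480, 462)]) (array([642. ,  89.8,  -8.7]), np.float64(0.197), [(481, 462), (499, 636)])
case pendant (array([640.2,  -6.1, -11. ]), np.float64(0.071), [(447, 418)]) (array([639.8,  -6. , -11.2]), np.float64(0.092), [(447, 418), (522, 471)])
case ring (array([ 640.6, -119.1,    3.3]), np.float64(0.109), [(251, 224)]) (array([ 640.4, -118.9,    2.2]), np.float64(0.1), [(251, 224), (401, 367)])
stand pen (array([462.4, 135.5,  -4.8]), np.float64(0.09), [(711, 781)])
stand watch (array([455.9,  25.3,   8.6]), np.float64(0.085), [(748, 818)])
stand pendant (array([453.6, -84.3,  -6. ]), np.float64(0.093), [(630, 695)])
stand ring (array([ 446. , -183.9,  -12. ]), np.float64(0.121), [(374, 425)])
```

Run:
```python
from m3 import *
P=dict(pen=(462.4,135.5,-.048),watch=(455.9,25.3,.086),pendant=(453.6,-84.3,-.06),ring=(446,-183.9,-.12))
w=upf(T,lambda p:p.min(2))
for n,p in P.items():
    L,W,zc=D[n][3:]; zd=zc+3.7*np.tan(a)
    pt=tilt(np.array([[-L/2-3,0,10.]]))+[0,0,zd]
    k=np.zeros(w.shape,bool); 
    X=np.array([p[0]+pt[0,0]*np.cos(p[2]),p[1]+pt[0,0]*np.sin(p[2]),pt[0,2]+10])
    q=T["K"]@(T["R"]@X+T["t"]); u=q[:2]/q[2]; 
    c,r=(u*S).astype(int); k[r-24:r+24,c-70:c+70]=w[r-24:r+24,c-70:c+70]>140
    n_,l,st,ce=cv2.connectedComponentsWithStats(k.astype(np.uint8)); i=1+st[1:,4].argmax()
    ys,xs=np.nonzero(l==i); g=cv2.minAreaRect(np.c_[xs,ys].astype(np.float32))
    m=np.array([xs.mean(),ys.mean()])/S-.375
    print(n,u.round(2),m.round(2),"dx,dy mm",((back(T,m[::-1],X[2])-X)[:2]).round(1),"rect",np.round(g[1],0)/S*3,g[2], "slope",round(np.polyfit(xs,ys,1)[0],3))
```

```text
pen [274.08 266.71] [274.46 266.47] dx,dy mm [ 0.7 -1.2] rect [44.25  6.75] 1.6846843957901 slope 0.009
watch [311.33 265.03] [310.91 264.79] dx,dy mm [0.8 1.3] rect [ 6.75 60.  ] 86.53176879882812 slope -0.089
pendant [343.57 261.85] [343.36 261.55] dx,dy mm [0.9 0.7] rect [60.75  6.  ] 4.5739216804504395 slope 0.059
ring [374.55 260.58] [374.5  260.84] dx,dy mm [-0.8  0.2] rect [45.75  6.  ] 5.52754020690918 slope 0.111
```

The manual's scale: shifts go in shares of 0.75 m and turns go in shares of 60 degrees. Converting my numbers, 0.27 m / 0.75 = 0.36, -0.145 m / 0.75 = -0.1933, 21.1 degrees / 60 = 0.3517.

Request:
servo_tool:
  delta_pos:
    - [0.36,-0.1933,0]
    - [0.36,-0.1933,0]
    - [0.36,-0.1933,0]
    - [0.36,-0.1933,0]
    - [0.36,-0.1933,0]
    - [0.36,-0.1933,0]
    - [0.36,-0.1933,0]
    - [0.36,-0.1933,0]
  yaw: [0.3517,0.3517,0.3517,0.3517,0.3517,0.3517,0.3517,0.3517]
  gripper: [0,0,0,0,0,0,0,0]
  force: 20

```text
t: 1.67
ee_pos: [447.3, -356.8, 405.0]
orientation: [[0.999, 0.034, 0.003], [0.034, -0.999, 0.002], [0.003, -0.002, -1.0]]
contact_force: [-0.2, 0.3, -0.1]
opening: 1.002
finger_force: 0.0
```

Converted, -0.236 m / 0.75 = -0.3147, 0.06 m / 0.75 = 0.08.

Request:
servo_tool:
  delta_pos:
    - [0.2667,-0.3147,0.08]
    - [0.2667,-0.3147,0.08]
    - [0.2667,-0.3147,0.08]
    - [0.2667,-0.3147,0.08]
    - [0.2667,-0.3147,0.08]
    - [0.2667,-0.3147,0.08]
    - [0.2667,-0.3147,0.08]
    - [0.2667,-0.3147,0.08]
  yaw: [0,0,0,0,0,0,0,0]
  gripper: [0,0,0,0,0,0,0,0]

```text
t: 2.33
ee_pos: [639.1, -116.4, 343.8]
orientation: [[1.0, 0.031, 0.001], [0.031, -1.0, 0.003], [0.001, -0.003, -1.0]]
contact_force: [-0.1, 0.1, -0.6]
opening: 1.001
finger_force: 0.0
```

Converted, 0.13 m / 0.75 = 0.1733, 0.003 m / 0.75 = 0.004.

Request:
servo_tool:
  delta_pos:
    - [0.0013,0.004,0.04]
    - [0.0013,0.004,0.08]
    - [0.0013,0.004,0.12]
    - [0.0013,0.004,0.1533]
    - [0.0013,0.004,0.1733]
    - [0.0013,0.004,0.1733]
    - [0.0013,0.004,0.1733]
    - [0.0013,0.004,0.1733]
  yaw: [0,0,0,0,0,0,0,0]
  gripper: [0,0,0,0,0,0,0,0]

```text
t: 3.0
ee_pos: [638.9, -124.9, 216.4]
orientation: [[1.0, 0.025, 0.003], [0.025, -1.0, -0.0], [0.003, 0.0, -1.0]]
contact_force: [-0.1, 0.9, -0.4]
opening: 0.997
finger_force: 0.0
```

Converted, 0.024 m / 0.75 = 0.032, -0.006 m / 0.75 = -0.008.

Request:
servo_tool:
  delta_pos:
    - [0.002,-0.008,0.016]
    - [0.002,-0.008,0.032]
    - [0.002,-0.008,0.032]
    - [0.002,-0.008,0.032]
  yaw: [0,0,0,0]
  gripper: [0,0,0,0]

```text
t: 3.33
ee_pos: [639.0, -118.4, 189.7]
orientation: [[1.0, 0.026, -0.002], [0.026, -1.0, 0.0], [-0.002, -0.0, -1.0]]
contact_force: [-0.7, -0.6, 0.2]
opening: 1.0
finger_force: 0.0
```

Request:
servo_tool:
  delta_pos:
    - [0,0,0]
    - [0,0,0]
    - [0,0,0]
    - [0,0,0]
    - [0,0,0]
    - [0,0,0]
    - [0,0,0]
    - [0,0,0]
  yaw: [0,0,0,0,0,0,0,0]
  gripper: [1,1,1,1,1,1,1,1]
  force: 20

```text
t: 4.0
ee_pos: [639.7, -118.8, 191.1]
orientation: [[1.0, 0.025, 0.001], [0.025, -1.0, -0.0], [0.001, 0.0, -1.0]]
contact_force: [-0.7, -0.8, 3.4]
opening: 0.511
finger_force: 21.3
```

Converted, -0.1 m / 0.75 = -0.1333, -0.09 m / 0.75 = -0.12.

Request:
servo_tool:
  delta_pos:
    - [0,0,-0.0133]
    - [0,0,-0.04]
    - [0,0,-0.08]
    - [0,0,-0.12]
    - [0,0,-0.1333]
    - [0,0,-0.1333]
  yaw: [0,0,0,0,0,0]
  gripper: [1,1,1,1,1,1]

```text
t: 4.5
ee_pos: [640.4, -118.8, 294.3]
orientation: [[1.0, 0.025, 0.006], [0.025, -1.0, -0.001], [0.006, 0.001, -1.0]]
contact_force: [1.4, 1.0, -0.9]
opening: 0.51
finger_force: 20.8
```

Converted, -0.199 m / 0.75 = -0.2653, 0.006 m / 0.75 = 0.008, 8.4 degrees / 60 = 0.14.

Request:
servo_tool:
  delta_pos:
    - [-0.0267,0.008,0]
    - [-0.0733,0.0213,0]
    - [-0.12,0.0347,0]
    - [-0.1667,0.0493,0]
    - [-0.2067,0.0613,0]
    - [-0.24,0.072,0]
    - [-0.26,0.0773,0]
    - [-0.2653,0.08,0]
  yaw: [0.0167,0.05,0.0833,0.1167,0.14,0.14,0.14,0.14]
  gripper: [1,1,1,1,1,1,1,1]

```text
t: 5.17
ee_pos: [438.6, -184.5, 289.2]
orientation: [[0.992, -0.124, -0.005], [-0.124, -0.992, 0.001], [-0.005, -0.0, -1.0]]
contact_force: [-0.6, 0.1, 0.1]
opening: 0.513
finger_force: 20.8
```

Converted, 0.035 m / 0.75 = 0.0467, 0.025 m / 0.75 = 0.0333.

Request:
servo_tool:
  delta_pos:
    - [0,0,0.0133]
    - [0,0,0.0333]
    - [0,0,0.0467]
    - [0,0,0.0467]
    - [0,0,0.0467]
  yaw: [0,0,0,0,0]
  gripper: [1,1,1,1,1]

```text
t: 5.58
ee_pos: [442.5, -183.1, 254.5]
orientation: [[0.993, -0.12, -0.002], [-0.12, -0.993, 0.001], [-0.002, -0.001, -1.0]]
contact_force: [0.1, -0.1, 0.4]
opening: 0.509
finger_force: 20.8
```

Converted, 0.02 m / 0.75 = 0.0267, 0.016 m / 0.75 = 0.0213.

Request:
servo_tool:
  delta_pos:
    - [0,0,0.0107]
    - [0,0,0.0213]
    - [0,0,0.0267]
    - [0,0,0.0267]
  yaw: [0,0,0,0]
  gripper: [1,1,1,1]

```text
t: 5.92
ee_pos: [441.7, -183.6, 234.6]
orientation: [[0.993, -0.121, -0.002], [-0.121, -0.993, 0.001], [-0.002, -0.0, -1.0]]
contact_force: [-0.9, -0.4, -0.5]
opening: 0.513
finger_force: 20.8
```

Converted, 0.008 m / 0.75 = 0.0107, -0.002 m / 0.75 = -0.0027.

Request:
servo_tool:
  delta_pos:
    - [-0.0013,0,0.0027]
    - [-0.0027,0,0.0053]
    - [-0.004,0,0.008]
    - [-0.0053,0,0.0107]
    - [-0.0053,0,0.0107]
    - [-0.0053,0,0.0107]
  yaw: [0,0,0,0,0,0]
  gripper: [1,1,1,1,1,1]

```text
t: 6.42
ee_pos: [438.2, -183.3, 228.6]
orientation: [[0.993, -0.121, 0.001], [-0.121, -0.993, -0.0], [0.001, 0.0, -1.0]]
contact_force: [-2.3, 0.9, 6.5]
opening: 0.509
finger_force: 22.5
```

Converted, 0.005 m / 0.75 = 0.0067, -0.003 m / 0.75 = -0.004.

Request:
servo_tool:
  delta_pos:
    - [-0.0013,0,0.0027]
    - [-0.0027,0,0.0053]
    - [-0.004,0,0.0067]
    - [-0.004,0,0.0067]
    - [-0.004,0,0.0067]
    - [-0.004,0,0.0067]
  yaw: [0,0,0,0,0,0]
  gripper: [1,1,1,1,1,1]

```text
t: 6.92
ee_pos: [435.5, -182.9, 223.8]
orientation: [[0.993, -0.121, 0.002], [-0.121, -0.993, -0.001], [0.002, 0.0, -1.0]]
contact_force: [-1.0, 2.0, 7.4]
opening: 0.51
finger_force: 23.6
```

Run:
```python
from station import *
import cv2
s=camera("scene")["pixels"][100:215,190:330,::-1]; t=camera("top")["pixels"][220:280,340:400,::-1]
cv2.imwrite("pics/r1.png",cv2.resize(s,None,fx=5,fy=5,interpolation=cv2.INTER_CUBIC))
```

```text
(no output)
```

View pics/r1.png

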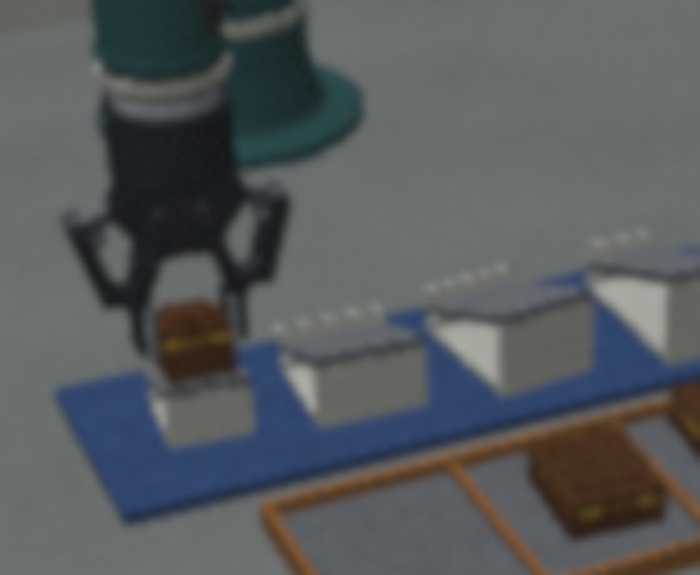

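The ring case at (193,340) in the crop is on its stand between the fingers, with its hinge face tilted toward the camera. I press a little more, then release.

Converted, 0.003 m / 0.75 = 0.004, 0.002 m / 0.75 = 0.0027.

Request:
servo_tool:
  delta_pos:
    - [-0.0013,0,0.0027]
    - [-0.0013,0,0.004]
    - [-0.0013,0,0.004]
    - [-0.0013,0,0.004]
  yaw: [0,0,0,0]
  gripper: [1,1,1,1]

```text
t: 7.35
ee_pos: [434.3, -182.8, 220.7]
orientation: [[0.993, -0.121, 0.001], [-0.121, -0.993, -0.001], [0.001, 0.0, -1.0]]
contact_force: [-1.2, 0.8, 8.0]
opening: 0.51
finger_force: 24.5
```

Request:
servo_tool:
  delta_pos:
    - [0,0,0]
    - [0,0,0]
    - [0,0,0]
    - [0,0,0]
    - [0,0,0]
    - [0,0,0]
  yaw: [0,0,0,0,0,0]
  gripper: [0.45,0.4,0.3,0.2,0,0]

```text
t: 7.85
ee_pos: [434.0, -182.8, 219.6]
orientation: [[0.993, -0.121, -0.0], [-0.121, -0.993, 0.0], [-0.0, 0.0, -1.0]]
contact_force: [0.3, -0.3, -0.1]
opening: 1.0
finger_force: 0.0
```

Converted, -0.1 m / 0.75 = -0.1333, -0.08 m / 0.75 = -0.1067.

Request:
servo_tool:
  delta_pos:
    - [0,0,-0.0267]
    - [0,0,-0.0667]
    - [0,0,-0.1067]
    - [0,0,-0.1333]
    - [0,0,-0.1333]
  yaw: [0,0,0,0,0]
  gripper: [0,0,0,0,0]

```text
t: 8.27
ee_pos: [435.4, -183.2, 323.6]
orientation: [[0.993, -0.121, 0.007], [-0.121, -0.993, -0.003], [0.008, 0.002, -1.0]]
contact_force: [1.0, -0.6, 0.5]
opening: 0.997
finger_force: 0.0
```

Converted, -0.2 m / 0.75 = -0.2667, -0.186 m / 0.75 = -0.248, -0.5 degrees / 60 = -0.0083.

Request:
servo_tool:
  delta_pos:
    - [0.0333,-0.0373,0]
    - [0.0733,-0.08,0]
    - [0.1133,-0.124,0]
    - [0.1533,-0.168,0]
    - [0.1933,-0.212,0]
    - [0.2267,-0.248,0]
    - [0.244,-0.2667,0]
    - [0.244,-0.2667,0]
  yaw: [-0.0083,-0.0083,-0.0083,-0.0083,-0.0083,-0.0083,-0.0083,-0.0083]
  gripper: [0,0,0,0,0,0,0,0]

```text
t: 8.93
ee_pos: [642.7, -0.4, 318.5]
orientation: [[0.994, -0.105, 0.002], [-0.105, -0.994, 0.004], [0.001, -0.004, -1.0]]
contact_force: [-1.0, 0.7, 0.2]
opening: 0.996
finger_force: 0.0
```

Converted, 0.1 m / 0.75 = 0.1333, 0.08 m / 0.75 = 0.1067.

Request:
servo_tool:
  delta_pos:
    - [0,0,0.0267]
    - [0,0,0.0667]
    - [0,0,0.1067]
    - [0,0,0.1333]
    - [0,0,0.1333]
    - [0,0,0.1333]
  yaw: [0,0,0,0,0,0]
  gripper: [0,0,0,0,0,0]

```text
t: 9.43
ee_pos: [639.0, -6.9, 218.1]
orientation: [[0.994, -0.113, -0.004], [-0.113, -0.994, -0.0], [-0.004, 0.001, -1.0]]
contact_force: [-0.0, 0.2, -0.2]
opening: 0.999
finger_force: 0.0
```

```bash
cat > chk.py <<'E'
import sys
from m3 import *
n,x,y,yw=sys.argv[1],*map(float,sys.argv[2:5]); pref=sys.argv[5]
T=camera("top"); Sc=camera("scene"); L,W,H=D[n][:3]; zc=D[n][5]
# fit tilted case on its stand: parts in stand frame at nominal, params = world pose of stand that would carry it
base=[tilt(case_parts(n)[0])+[-3.7,0,zc]]
d=upf(T,lambda p:p.max(2))<66
q=T["K"]@(T["R"]@[x,y,50]+T["t"]); u=(q[:2]/q[2]).round().astype(int)
m=comp(d,*u); print(u)
r=fit(base,10,(x,y),[(T,m)]); print(r)
dx,dy=r[0][0]-x,r[0][1]-y; c,s=np.cos(yw),np.sin(yw)
print("x in stand",round(-3.7+c*dx+s*dy,1),"y",round(-s*dx+c*dy,1),"yaw err",round(r[0][2]/100-yw,3))
v=Sc["K"]@(Sc["R"]@[x,y,50]+Sc["t"]); v=(v[:2]/v[2]).round().astype(int)
A=T["pixels"][u[1]-28:u[1]+28,u[0]-38:u[0]+38,::-1]; B=Sc["pixels"][v[1]-28:v[1]+28,v[0]-38:v[0]+38,::-1]
cv2.imwrite(f"pics/{pref}.png",cv2.resize(np.hstack([A,B]),None,fx=5,fy=5,interpolation=cv2.INTER_CUBIC))
E
python3 chk.py ring 445.6 -183.9 -.122 k1
```

```text
[376 250]
(array([ 457.6, -180.4,  -21.7]), np.float64(0.708), [(307, 89)])
x in stand 7.8 y 4.9 yaw err -0.095
```

View pics/k1.png

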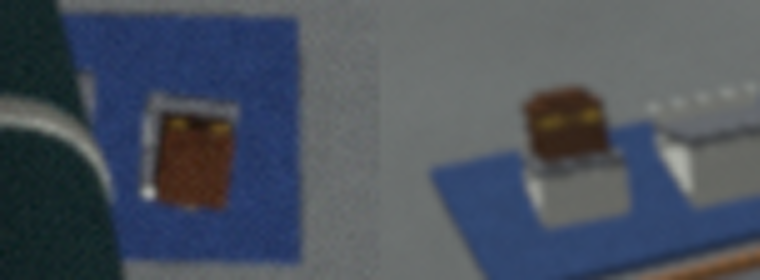

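The ring case at (195,165) in the crop lies tilted on its deck, hinges up the slope, evenly centred. The dark threshold broke the fit, so I use R−B instead.

```bash
sed -i 's/^d=upf.*/d=upf(T,lambda p:p[...,0]-p[...,2])>14/' chk.py; python3 chk.py ring 445.6 -183.9 -.122 k1b
```

```text
[376 250]
(array([ 445.8, -187.2,  -33.5]), np.float64(0.238), [(307, 235)])
x in stand -3.1 y -3.3 yaw err -0.213
```

Converted, 0.028 m / 0.75 = 0.0373, -0.001 m / 0.75 = -0.0013.

Request:
servo_tool:
  delta_pos:
    - [0.0013,-0.0013,0.02]
    - [0.0013,-0.0013,0.0373]
    - [0.0013,-0.0013,0.0373]
    - [0.0013,-0.0013,0.0373]
  yaw: [0,0,0,0]
  gripper: [0,0,0,0]

```text
t: 9.97
ee_pos: [640.4, -5.5, 190.3]
orientation: [[0.994, -0.112, -0.003], [-0.112, -0.994, -0.0], [-0.003, 0.0, -1.0]]
contact_force: [1.2, 0.1, 0.7]
opening: 1.003
finger_force: 0.0
```

Request:
servo_tool:
  delta_pos:
    - [0,0,0]
    - [0,0,0]
    - [0,0,0]
    - [0,0,0]
    - [0,0,0]
    - [0,0,0]
    - [0,0,0]
    - [0,0,0]
  yaw: [0,0,0,0,0,0,0,0]
  gripper: [1,1,1,1,1,1,1,1]

```text
t: 10.63
ee_pos: [641.2, -5.5, 192.1]
orientation: [[0.994, -0.112, 0.001], [-0.112, -0.994, 0.0], [0.001, -0.0, -1.0]]
contact_force: [0.2, -0.4, 3.9]
opening: 0.715
finger_force: 23.3
```

Converted, -0.1 m / 0.75 = -0.1333, -0.09 m / 0.75 = -0.12.

Request:
servo_tool:
  delta_pos:
    - [0,0,-0.0133]
    - [0,0,-0.04]
    - [0,0,-0.08]
    - [0,0,-0.12]
    - [0,0,-0.1333]
    - [0,0,-0.1333]
  yaw: [0,0,0,0,0,0]
  gripper: [1,1,1,1,1,1]

```text
t: 11.13
ee_pos: [642.0, -5.5, 295.3]
orientation: [[0.994, -0.112, 0.006], [-0.112, -0.994, 0.0], [0.006, -0.001, -1.0]]
contact_force: [0.0, 0.2, -0.4]
opening: 0.721
finger_force: 22.9
```

Converted, -0.179 m / 0.75 = -0.2387, -0.14 m / 0.75 = -0.1867, -2.6 degrees / 60 = -0.0433.

Request:
servo_tool:
  delta_pos:
    - [-0.0267,0.0147,0]
    - [-0.0667,0.0373,0]
    - [-0.1067,0.0587,0]
    - [-0.1467,0.0813,0]
    - [-0.1867,0.1027,0]
    - [-0.22,0.1213,0]
    - [-0.2347,0.1293,0]
    - [-0.2387,0.132,0]
  yaw: [-0.0167,-0.0333,-0.0433,-0.0433,-0.0433,-0.0433,-0.0433,-0.0433]
  gripper: [1,1,1,1,1,1,1,1]

```text
t: 11.8
ee_pos: [449.5, -84.7, 290.6]
orientation: [[0.998, -0.069, -0.004], [-0.069, -0.998, -0.0], [-0.004, 0.0, -1.0]]
contact_force: [1.4, 0.7, -1.6]
opening: 0.72
finger_force: 22.9
```

Converted, 0.03 m / 0.75 = 0.04, 0.02 m / 0.75 = 0.0267.

Request:
servo_tool:
  delta_pos:
    - [0,0,0.0133]
    - [0,0,0.0267]
    - [0,0,0.04]
    - [0,0,0.04]
    - [0,0,0.04]
  yaw: [0,0,0,0,0]
  gripper: [1,1,1,1,1]

```text
t: 12.22
ee_pos: [452.4, -83.1, 260.3]
orientation: [[0.998, -0.066, -0.002], [-0.066, -0.998, 0.001], [-0.002, -0.001, -1.0]]
contact_force: [0.8, 0.0, -0.7]
opening: 0.717
finger_force: 22.9
```

Converted, 0.017 m / 0.75 = 0.0227, 0.001 m / 0.75 = 0.0013.

Request:
servo_tool:
  delta_pos:
    - [0,0.0013,0.0107]
    - [0,0.0013,0.02]
    - [0,0.0013,0.0227]
    - [0,0.0013,0.0227]
  yaw: [0,0,0,0]
  gripper: [1,1,1,1]

```text
t: 12.55
ee_pos: [451.7, -84.7, 243.9]
orientation: [[0.998, -0.067, -0.002], [-0.067, -0.998, 0.0], [-0.002, -0.0, -1.0]]
contact_force: [-0.2, -0.5, -0.0]
opening: 0.719
finger_force: 22.9
```

Converted, 0.01 m / 0.75 = 0.0133, -0.002 m / 0.75 = -0.0027.

Request:
servo_tool:
  delta_pos:
    - [-0.0013,0,0.0027]
    - [-0.0027,0,0.0053]
    - [-0.0027,0,0.008]
    - [-0.004,0,0.0107]
    - [-0.0053,0,0.0133]
    - [-0.0053,0,0.0133]
    - [-0.0053,0,0.0133]
  yaw: [0,0,0,0,0,0,0]
  gripper: [1,1,1,1,1,1,1]

```text
t: 13.13
ee_pos: [447.7, -84.4, 235.0]
orientation: [[0.998, -0.067, -0.0], [-0.067, -0.998, -0.0], [-0.0, 0.0, -1.0]]
contact_force: [-2.6, 0.6, 3.9]
opening: 0.717
finger_force: 24.4
```

Converted, 0.005 m / 0.75 = 0.0067, 0.004 m / 0.75 = 0.0053.

Request:
servo_tool:
  delta_pos:
    - [-0.0013,0,0.0027]
    - [-0.0027,0,0.0053]
    - [-0.0027,0,0.0067]
    - [-0.0027,0,0.0067]
    - [-0.0027,0,0.0067]
  yaw: [0,0,0,0,0]
  gripper: [1,1,1,1,1]

```text
t: 13.55
ee_pos: [445.7, -84.3, 229.9]
orientation: [[0.998, -0.067, -0.001], [-0.067, -0.998, -0.0], [-0.001, 0.0, -1.0]]
contact_force: [-2.9, 0.2, 4.7]
opening: 0.717
finger_force: 25.1
```

Converted, 0.003 m / 0.75 = 0.004, 0.001 m / 0.75 = 0.0013.

Request:
servo_tool:
  delta_pos:
    - [0,0,0.0013]
    - [0,0,0.0027]
    - [0,0,0.004]
    - [0,0,0.004]
  yaw: [0,0,0,0]
  gripper: [1,1,1,1]

```text
t: 13.88
ee_pos: [445.3, -84.3, 226.7]
orientation: [[0.998, -0.067, -0.002], [-0.067, -0.998, -0.0], [-0.002, 0.0, -1.0]]
contact_force: [-5.3, 0.8, 5.5]
opening: 0.719
finger_force: 25.8
```

Converted, 0.001 m / 0.75 = 0.0013.

Request:
servo_tool:
  delta_pos:
    - [0,0,0.0013]
    - [0,0,0.0013]
    - [0,0,0.0013]
  yaw: [0,0,0]
  gripper: [1,1,1]

```text
t: 14.13
ee_pos: [445.2, -84.3, 225.7]
orientation: [[0.998, -0.067, -0.002], [-0.067, -0.998, -0.0], [-0.002, 0.0, -1.0]]
contact_force: [-5.1, 1.1, 4.9]
opening: 0.718
finger_force: 26.0
```

Request:
servo_tool:
  delta_pos:
    - [0,0,0]
    - [0,0,0]
    - [0,0,0]
    - [0,0,0]
    - [0,0,0]
    - [0,0,0]
  yaw: [0,0,0,0,0,0]
  gripper: [0.26,0.23,0.18,0.1,0,0]

```text
t: 14.63
ee_pos: [446.1, -84.4, 225.7]
orientation: [[0.998, -0.067, 0.0], [-0.067, -0.998, -0.0], [0.0, 0.0, -1.0]]
contact_force: [-0.5, 0.6, 0.7]
opening: 1.0
finger_force: 0.0
```

Request:
servo_tool:
  delta_pos:
    - [0,0,-0.0267]
    - [0,0,-0.0667]
    - [0,0,-0.1067]
    - [0,0,-0.1333]
    - [0,0,-0.1333]
  yaw: [0,0,0,0,0]
  gripper: [0,0,0,0,0]

```text
t: 15.05
ee_pos: [447.4, -84.5, 329.6]
orientation: [[0.998, -0.067, 0.008], [-0.067, -0.998, -0.001], [0.008, 0.001, -1.0]]
contact_force: [0.4, -1.3, -0.1]
opening: 0.998
finger_force: 0.0
```

Converted, -0.187 m / 0.75 = -0.2493, -0.086 m / 0.75 = -0.1147, 1 degrees / 60 = 0.0167.

Request:
servo_tool:
  delta_pos:
    - [0.0333,-0.0333,0]
    - [0.0733,-0.0747,0]
    - [0.1133,-0.1147,0]
    - [0.1533,-0.156,0]
    - [0.1933,-0.196,0]
    - [0.2267,-0.2307,0]
    - [0.2453,-0.2493,0]
    - [0.2453,-0.2493,0]
  yaw: [0.0167,0.0167,0.0167,0.0167,0.0167,0.0167,0.0167,0.0167]
  gripper: [0,0,0,0,0,0,0,0]

```text
t: 15.72
ee_pos: [644.0, 94.7, 324.2]
orientation: [[0.997, -0.079, 0.001], [-0.079, -0.997, 0.003], [0.0, -0.003, -1.0]]
contact_force: [-1.0, 1.2, 0.4]
opening: 1.001
finger_force: 0.0
```

Converted, 0.106 m / 0.75 = 0.1413, 0.1 m / 0.75 = 0.1333.

Request:
servo_tool:
  delta_pos:
    - [0,0,0.0267]
    - [0,0,0.0667]
    - [0,0,0.1067]
    - [0,0,0.1333]
    - [0,0,0.1413]
    - [0,0,0.1413]
  yaw: [0,0,0,0,0,0]
  gripper: [0,0,0,0,0,0]

```text
t: 16.22
ee_pos: [640.9, 89.1, 217.2]
orientation: [[0.996, -0.085, -0.005], [-0.085, -0.996, -0.001], [-0.005, 0.002, -1.0]]
contact_force: [0.3, 0.7, 0.3]
opening: 1.002
finger_force: 0.0
```

```bash
python3 chk.py pendant 454 -84 -.066 k2
python3 - <<'E'
import cv2,numpy as np
E
```

```text
[344 248]
(array([455.2, -83.9,  -1.1]), np.float64(0.132), [(517, 448)])
x in stand -2.5 y 0.2 yaw err 0.055
```

View pics/k2.png

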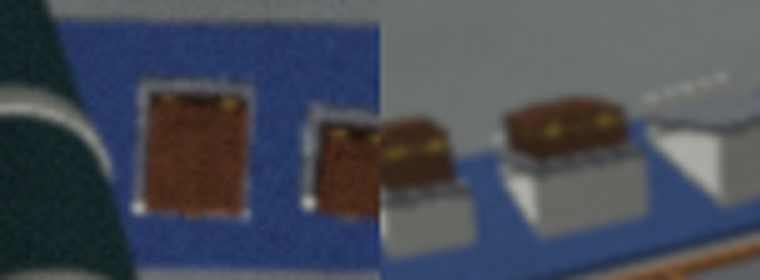

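The pendant case at (197,150) in the crop lies centred on its deck, with both lip corners showing at its lower edge. Next is the pen case.

Converted, 0.027 m / 0.75 = 0.036, -0.001 m / 0.75 = -0.0013.

Request:
servo_tool:
  delta_pos:
    - [0.0013,-0.0013,0.02]
    - [0.0013,-0.0013,0.036]
    - [0.0013,-0.0013,0.036]
    - [0.0013,-0.0013,0.036]
  yaw: [0,0,0,0]
  gripper: [0,0,0,0]

```text
t: 16.65
ee_pos: [642.8, 90.7, 191.9]
orientation: [[0.996, -0.084, -0.002], [-0.084, -0.996, -0.0], [-0.002, 0.001, -1.0]]
contact_force: [-0.5, 0.1, 0.8]
opening: 1.001
finger_force: 0.0
```

Request:
servo_tool:
  delta_pos:
    - [0,0,0]
    - [0,0,0]
    - [0,0,0]
    - [0,0,0]
    - [0,0,0]
    - [0,0,0]
    - [0,0,0]
    - [0,0,0]
  yaw: [0,0,0,0,0,0,0,0]
  gripper: [1,1,1,1,1,1,1,1]

```text
t: 17.32
ee_pos: [643.4, 90.8, 193.2]
orientation: [[0.996, -0.084, 0.001], [-0.084, -0.996, 0.0], [0.001, -0.0, -1.0]]
contact_force: [-0.1, -0.4, 3.5]
opening: 0.464
finger_force: 21.7
```

Converted, -0.12 m / 0.75 = -0.16, -0.09 m / 0.75 = -0.12.

Request:
servo_tool:
  delta_pos:
    - [0,0,-0.0133]
    - [0,0,-0.04]
    - [0,0,-0.08]
    - [0,0,-0.12]
    - [0,0,-0.16]
    - [0,0,-0.16]
  yaw: [0,0,0,0,0,0]
  gripper: [1,1,1,1,1,1]

```text
t: 17.82
ee_pos: [645.0, 91.3, 319.6]
orientation: [[0.996, -0.084, 0.01], [-0.084, -0.996, 0.002], [0.01, -0.003, -1.0]]
contact_force: [2.1, 1.0, 0.2]
opening: 0.466
finger_force: 21.1
```

Converted, -0.187 m / 0.75 = -0.2493, -0.182 m / 0.75 = -0.2427, -2.8 degrees / 60 = -0.0467.

Request:
servo_tool:
  delta_pos:
    - [-0.0267,-0.004,0]
    - [-0.0667,-0.0107,0]
    - [-0.1067,-0.016,0]
    - [-0.1467,-0.0227,0]
    - [-0.1867,-0.0293,0]
    - [-0.224,-0.0347,0]
    - [-0.2427,-0.0373,0]
    - [-0.2493,-0.038,0]
  yaw: [-0.0167,-0.0333,-0.0467,-0.0467,-0.0467,-0.0467,-0.0467,-0.0467]
  gripper: [1,1,1,1,1,1,1,1]

```text
t: 18.48
ee_pos: [456.6, 135.6, 312.5]
orientation: [[0.999, -0.033, -0.002], [-0.033, -0.999, -0.001], [-0.002, 0.001, -1.0]]
contact_force: [0.0, -0.2, -1.2]
opening: 0.462
finger_force: 21.1
```

Converted, 0.038 m / 0.75 = 0.0507, 0.025 m / 0.75 = 0.0333.

Request:
servo_tool:
  delta_pos:
    - [0,0,0.0133]
    - [0,0,0.0333]
    - [0,0,0.0507]
    - [0,0,0.0507]
    - [0,0,0.0507]
    - [0,0,0.0507]
  yaw: [0,0,0,0,0,0]
  gripper: [1,1,1,1,1,1]

```text
t: 18.98
ee_pos: [460.1, 134.8, 274.7]
orientation: [[0.999, -0.036, 0.0], [-0.036, -0.999, 0.0], [0.0, -0.0, -1.0]]
contact_force: [0.5, 0.7, -1.1]
opening: 0.462
finger_force: 21.1
```

Converted, 0.0135 m / 0.75 = 0.018, 0.012 m / 0.75 = 0.016.

Request:
servo_tool:
  delta_pos:
    - [0,0,0.008]
    - [0,0,0.016]
    - [0,0,0.018]
    - [0,0,0.018]
  yaw: [0,0,0,0]
  gripper: [1,1,1,1]

```text
t: 19.32
ee_pos: [459.1, 134.9, 260.6]
orientation: [[0.999, -0.036, -0.001], [-0.036, -0.999, -0.0], [-0.001, 0.0, -1.0]]
contact_force: [-0.2, -0.0, -0.6]
opening: 0.46
finger_force: 21.1
```

Converted, 0.012 m / 0.75 = 0.016, -0.001 m / 0.75 = -0.0013.

Request:
servo_tool:
  delta_pos:
    - [-0.0007,0,0.0027]
    - [-0.0013,0,0.0053]
    - [-0.002,0,0.008]
    - [-0.0027,0,0.0107]
    - [-0.0033,0,0.0133]
    - [-0.004,0,0.016]
    - [-0.004,0,0.016]
    - [-0.004,0,0.016]
  yaw: [0,0,0,0,0,0,0,0]
  gripper: [1,1,1,1,1,1,1,1]

```text
t: 19.98
ee_pos: [456.1, 135.1, 248.9]
orientation: [[0.999, -0.035, -0.001], [-0.035, -0.999, -0.0], [-0.001, 0.0, -1.0]]
contact_force: [-2.2, 0.1, 1.5]
opening: 0.463
finger_force: 21.8
```

Converted, 0.01 m / 0.75 = 0.0133, 0.008 m / 0.75 = 0.0107.

Request:
servo_tool:
  delta_pos:
    - [0,0,0.0027]
    - [0,0,0.0053]
    - [0,0,0.008]
    - [0,0,0.0107]
    - [0,0,0.0133]
    - [0,0,0.0133]
    - [0,0,0.0133]
  yaw: [0,0,0,0,0,0,0]
  gripper: [1,1,1,1,1,1,1]

```text
t: 20.57
ee_pos: [456.5, 135.0, 239.0]
orientation: [[0.999, -0.036, 0.001], [-0.036, -0.999, 0.0], [0.001, -0.0, -1.0]]
contact_force: [-2.5, 0.2, 1.3]
opening: 0.461
finger_force: 22.5
```

Converted, 0.003 m / 0.75 = 0.004, 0.001 m / 0.75 = 0.0013.

Request:
servo_tool:
  delta_pos:
    - [0,0,0.0013]
    - [0,0,0.0027]
    - [0,0,0.004]
    - [0,0,0.004]
  yaw: [0,0,0,0]
  gripper: [1,1,1,1]

```text
t: 20.9
ee_pos: [456.6, 135.1, 236.9]
orientation: [[0.999, -0.036, 0.001], [-0.036, -0.999, -0.0], [0.001, 0.0, -1.0]]
contact_force: [-4.5, -0.9, 8.7]
opening: 0.462
finger_force: 23.7
```

Request:
servo_tool:
  delta_pos:
    - [0,0,0.0013]
    - [0,0,0.0013]
    - [0,0,0.0013]
  yaw: [0,0,0]
  gripper: [1,1,1]

```text
t: 21.15
ee_pos: [456.6, 135.1, 236.8]
orientation: [[0.999, -0.036, 0.001], [-0.036, -0.999, -0.0], [0.001, 0.0, -1.0]]
contact_force: [-7.4, -2.0, 20.3]
opening: 0.463
finger_force: 24.9
```

Request:
servo_tool:
  delta_pos:
    - [0,0,0]
    - [0,0,0]
    - [0,0,0]
    - [0,0,0]
    - [0,0,0]
    - [0,0,0]
  yaw: [0,0,0,0,0,0]
  gripper: [0.5,0.46,0.4,0.3,0,0]

```text
t: 21.65
ee_pos: [456.3, 135.1, 235.0]
orientation: [[0.999, -0.036, -0.0], [-0.036, -0.999, -0.0], [-0.0, 0.0, -1.0]]
contact_force: [-0.3, 0.3, 0.5]
opening: 0.953
finger_force: 0.0
```

Converted, -0.1 m / 0.75 = -0.1333, -0.08 m / 0.75 = -0.1067.

Request:
servo_tool:
  delta_pos:
    - [0,0,-0.0267]
    - [0,0,-0.0667]
    - [0,0,-0.1067]
    - [0,0,-0.1333]
    - [0,0,-0.1333]
  yaw: [0,0,0,0,0]
  gripper: [0,0,0,0,0]

```text
t: 22.07
ee_pos: [457.6, 135.7, 339.1]
orientation: [[0.999, -0.036, 0.008], [-0.036, -0.999, 0.002], [0.008, -0.002, -1.0]]
contact_force: [0.8, -0.3, 0.2]
opening: 1.001
finger_force: 0.0
```

Converted, 0.19 m / 0.75 = 0.2533, 0.17 m / 0.75 = 0.2267, 1.4 degrees / 60 = 0.0233.

Request:
servo_tool:
  delta_pos:
    - [0.0333,-0.0133,0]
    - [0.0733,-0.0307,0]
    - [0.1133,-0.0467,0]
    - [0.1533,-0.0627,0]
    - [0.1933,-0.08,0]
    - [0.2267,-0.0933,0]
    - [0.2533,-0.104,0]
    - [0.2533,-0.104,0]
  yaw: [0.0233,0.0233,0.0233,0.0233,0.0233,0.0233,0.0233,0.0233]
  gripper: [0,0,0,0,0,0,0,0]

```text
t: 22.73
ee_pos: [651.6, 207.3, 333.4]
orientation: [[0.998, -0.06, 0.001], [-0.06, -0.998, 0.001], [0.001, -0.001, -1.0]]
contact_force: [-0.8, -0.5, -0.3]
opening: 0.997
finger_force: 0.0
```

Converted, 0.112 m / 0.75 = 0.1493, 0.1 m / 0.75 = 0.1333.

Request:
servo_tool:
  delta_pos:
    - [0,0,0.0267]
    - [0,0,0.0667]
    - [0,0,0.1067]
    - [0,0,0.1333]
    - [0,0,0.1493]
    - [0,0,0.1493]
  yaw: [0,0,0,0,0,0]
  gripper: [0,0,0,0,0,0]

```text
t: 23.23
ee_pos: [647.3, 205.6, 219.3]
orientation: [[0.998, -0.06, -0.006], [-0.06, -0.998, -0.002], [-0.006, 0.003, -1.0]]
contact_force: [0.1, 0.5, -0.3]
opening: 1.0
finger_force: 0.0
```

```bash
python3 chk.py pen 463 135 -.035 k3
```

```text
[275 246]Traceback (most recent call last):
  File "chk.py", line 10, in <module>
    r=fit(base,10,(x,y),[(T,m)]); print(r)
  File "m3.py", line 22, in fit
    r=minimize(cost,o,method="Nelder-Mead",options=dict(initial_simplex=o+[[0,0,0],[8,0,0],[0,8,0],[0,0,6]],xatol=.05,fatol=1e-5,maxiter=150))
    res = _minimize_neldermead(fun, x0, args, callback, bounds=bounds,
                               **options)
    fsim[k] = func(sim[k])
              ~~~~^^^^^^^^
    fx = function(np.copy(x), *(wrapper_args + args))
  File "m3.py", line 17, in cost
    m=render(parts,(u[0],u[1],u[2]/100),z0,c); t+=1-(m&b).sum()/(m|b).sum()
                                                     ~^~
TypeError: unsupported operand type(s) for &: 'bool' and 'NoneType'
```

The arm hides the pen stand, so I'll check it later. Next is the watch case.

Request:
servo_tool:
  delta_pos:
    - [0.002,-0.0013,0.02]
    - [0.002,-0.0013,0.0347]
    - [0.002,-0.0013,0.0347]
    - [0.002,-0.0013,0.0347]
  yaw: [0,0,0,0]
  gripper: [0,0,0,0]

```text
t: 23.67
ee_pos: [650.2, 207.1, 196.6]
orientation: [[0.998, -0.06, -0.001], [-0.06, -0.998, -0.001], [-0.001, 0.001, -1.0]]
contact_force: [-0.1, 0.5, 0.8]
opening: 1.0
finger_force: 0.0
```

Request:
servo_tool:
  delta_pos:
    - [0,0,0]
    - [0,0,0]
    - [0,0,0]
    - [0,0,0]
    - [0,0,0]
    - [0,0,0]
    - [0,0,0]
    - [0,0,0]
  yaw: [0,0,0,0,0,0,0,0]
  gripper: [1,1,1,1,1,1,1,1]

```text
t: 24.33
ee_pos: [650.8, 207.2, 197.9]
orientation: [[0.998, -0.06, 0.001], [-0.06, -0.998, 0.0], [0.001, -0.0, -1.0]]
contact_force: [-0.1, -0.5, 5.4]
opening: 0.674
finger_force: 23.3
```

Converted, -0.12 m / 0.75 = -0.16, -0.06 m / 0.75 = -0.08.

Request:
servo_tool:
  delta_pos:
    - [0,0,-0.0133]
    - [0,0,-0.04]
    - [0,0,-0.08]
    - [0,0,-0.12]
    - [0,0,-0.16]
    - [0,0,-0.16]
  yaw: [0,0,0,0,0,0]
  gripper: [1,1,1,1,1,1]

```text
t: 24.83
ee_pos: [652.1, 208.0, 324.2]
orientation: [[0.998, -0.06, 0.01], [-0.06, -0.998, 0.004], [0.009, -0.004, -1.0]]
contact_force: [1.1, 1.1, -0.8]
opening: 0.677
finger_force: 22.6
```

Converted, 0.096 m / 0.75 = 0.128, 0.06 m / 0.75 = 0.08.

Request:
servo_tool:
  delta_pos:
    - [-0.0107,0.0107,0]
    - [-0.0293,0.0293,0]
    - [-0.0533,0.0547,0]
    - [-0.0773,0.08,0]
    - [-0.0987,0.1013,0]
    - [-0.1147,0.1187,0]
    - [-0.124,0.128,0]
    - [-0.124,0.128,0]
  yaw: [0,0,0,0,0,0,0,0]
  gripper: [1,1,1,1,1,1,1,1]

```text
t: 25.5
ee_pos: [550.6, 115.3, 316.8]
orientation: [[0.998, -0.062, -0.002], [-0.062, -0.998, -0.001], [-0.002, 0.001, -1.0]]
contact_force: [-0.2, -0.8, -2.3]
opening: 0.675
finger_force: 22.5
```

Converted, 0.097 m / 0.75 = 0.1293, -0.093 m / 0.75 = -0.124, -8.1 degrees / 60 = -0.135.

Request:
servo_tool:
  delta_pos:
    - [-0.0107,0.0107,0]
    - [-0.0293,0.0293,0]
    - [-0.0533,0.0547,0]
    - [-0.0773,0.08,0]
    - [-0.0987,0.1013,0]
    - [-0.1147,0.1187,0]
    - [-0.124,0.1293,0]
    - [-0.124,0.1293,0]
  yaw: [-0.0167,-0.0333,-0.0667,-0.1,-0.1167,-0.135,-0.135,-0.135]
  gripper: [1,1,1,1,1,1,1,1]

```text
t: 26.17
ee_pos: [452.7, 24.8, 317.2]
orientation: [[0.997, 0.079, -0.001], [0.079, -0.997, -0.001], [-0.001, 0.0, -1.0]]
contact_force: [0.9, 0.9, -2.2]
opening: 0.678
finger_force: 22.5
```

Converted, 0.046 m / 0.75 = 0.0613, 0.04 m / 0.75 = 0.0533.

Request:
servo_tool:
  delta_pos:
    - [0,0,0.0133]
    - [0,0,0.0333]
    - [0,0,0.0533]
    - [0,0,0.0613]
    - [0,0,0.0613]
    - [0,0,0.0613]
  yaw: [0,0,0,0,0,0]
  gripper: [1,1,1,1,1,1]

```text
t: 26.67
ee_pos: [453.8, 26.5, 270.8]
orientation: [[0.997, 0.082, -0.001], [0.082, -0.997, 0.0], [-0.001, -0.001, -1.0]]
contact_force: [0.6, 0.4, -1.4]
opening: 0.679
finger_force: 22.4
```

Converted, 0.013 m / 0.75 = 0.0173, 0.0005 m / 0.75 = 0.0007.

Request:
servo_tool:
  delta_pos:
    - [0,0.0007,0.008]
    - [0,0.0007,0.016]
    - [0,0.0007,0.0173]
    - [0,0.0007,0.0173]
  yaw: [0,0,0,0]
  gripper: [1,1,1,1]

```text
t: 27.0
ee_pos: [453.1, 25.1, 257.9]
orientation: [[0.997, 0.081, -0.001], [0.081, -0.997, -0.0], [-0.001, 0.0, -1.0]]
contact_force: [-0.2, -0.2, -2.4]
opening: 0.675
finger_force: 22.4
```

Converted, 0.01 m / 0.75 = 0.0133, -0.001 m / 0.75 = -0.0013.

Request:
servo_tool:
  delta_pos:
    - [-0.0013,0,0.0027]
    - [-0.0027,0,0.0053]
    - [-0.004,0,0.008]
    - [-0.0053,0,0.0107]
    - [-0.0067,0,0.0133]
    - [-0.0067,0,0.0133]
    - [-0.0067,0,0.0133]
  yaw: [0,0,0,0,0,0,0]
  gripper: [1,1,1,1,1,1,1]

```text
t: 27.58
ee_pos: [448.0, 24.8, 248.3]
orientation: [[0.997, 0.081, -0.001], [0.081, -0.997, -0.0], [-0.001, 0.0, -1.0]]
contact_force: [-2.3, 0.0, 4.0]
opening: 0.673
finger_force: 23.6
```

Converted, 0.009 m / 0.75 = 0.012, -0.001 m / 0.75 = -0.0013.

Request:
servo_tool:
  delta_pos:
    - [-0.0013,0,0.0027]
    - [-0.002,0,0.0053]
    - [-0.0027,0,0.008]
    - [-0.004,0,0.0107]
    - [-0.0047,0,0.012]
    - [-0.0047,0,0.012]
    - [-0.0047,0,0.012]
  yaw: [0,0,0,0,0,0,0]
  gripper: [1,1,1,1,1,1,1]

```text
t: 28.17
ee_pos: [444.3, 24.5, 239.1]
orientation: [[0.997, 0.081, -0.001], [0.081, -0.997, -0.0], [-0.001, 0.0, -1.0]]
contact_force: [-3.9, 1.3, 3.6]
opening: 0.675
finger_force: 24.8
```

Converted, 0.003 m / 0.75 = 0.004, 0.001 m / 0.75 = 0.0013.

Request:
servo_tool:
  delta_pos:
    - [0,0,0.0013]
    - [0,0,0.0027]
    - [0,0,0.004]
    - [0,0,0.004]
  yaw: [0,0,0,0]
  gripper: [1,1,1,1]

```text
t: 28.5
ee_pos: [443.8, 24.5, 235.8]
orientation: [[0.997, 0.081, -0.003], [0.081, -0.997, -0.001], [-0.003, 0.0, -1.0]]
contact_force: [-6.2, -0.4, 5.3]
opening: 0.673
finger_force: 25.6
```

Converted, 0.001 m / 0.75 = 0.0013.

Request:
servo_tool:
  delta_pos:
    - [0,0,0.0013]
    - [0,0,0.0013]
    - [0,0,0.0013]
  yaw: [0,0,0]
  gripper: [1,1,1]

```text
t: 28.75
ee_pos: [443.7, 24.5, 234.9]
orientation: [[0.997, 0.081, -0.003], [0.081, -0.997, -0.001], [-0.003, 0.0, -1.0]]
contact_force: [-6.3, 0.2, 4.7]
opening: 0.675
finger_force: 25.8
```

Converted, 0.0015 m / 0.75 = 0.002, 0.001 m / 0.75 = 0.0013.

Request:
servo_tool:
  delta_pos:
    - [0,0,0.0013]
    - [0,0,0.002]
    - [0,0,0.002]
  yaw: [0,0,0]
  gripper: [1,1,1]

```text
t: 29.0
ee_pos: [443.7, 24.6, 234.6]
orientation: [[0.997, 0.081, -0.004], [0.081, -0.997, -0.001], [-0.004, 0.001, -1.0]]
contact_force: [-12.3, -0.4, 23.0]
opening: 0.677
finger_force: 27.9
```

Request:
servo_tool:
  delta_pos:
    - [0,0,0]
    - [0,0,0]
    - [0,0,0]
    - [0,0,0]
    - [0,0,0]
    - [0,0,0]
  yaw: [0,0,0,0,0,0]
  gripper: [0.3,0.27,0.2,0.1,0,0]

```text
t: 29.5
ee_pos: [444.9, 24.4, 233.5]
orientation: [[0.997, 0.081, 0.0], [0.081, -0.997, 0.0], [0.0, -0.0, -1.0]]
contact_force: [-0.2, -0.0, 0.6]
opening: 1.002
finger_force: 0.0
```

Converted, -0.13 m / 0.75 = -0.1733, -0.11 m / 0.75 = -0.1467.

Request:
servo_tool:
  delta_pos:
    - [0,0,-0.0267]
    - [0,0,-0.0667]
    - [0,0,-0.1067]
    - [0,0,-0.1467]
    - [0,0,-0.1733]
    - [0,0,-0.1733]
  yaw: [0,0,0,0,0,0]
  gripper: [0,0,0,0,0,0]

```text
t: 30.0
ee_pos: [446.1, 24.7, 367.7]
orientation: [[0.997, 0.081, 0.008], [0.081, -0.997, 0.0], [0.008, 0.001, -1.0]]
contact_force: [1.1, -0.0, 0.6]
opening: 1.002
finger_force: 0.0
```

Request:
servo_tool:
  delta_pos:
    - [0.0533,0.04,-0.0133]
    - [0.0933,0.08,-0.0133]
    - [0.1333,0.12,-0.0133]
    - [0.1733,0.16,-0.0133]
    - [0.2,0.2,-0.0133]
    - [0.24,0.2267,-0.0133]
    - [0.2667,0.2667,-0.0133]
    - [0.2933,0.2933,-0.0133]
  yaw: [0,0,0,0,0,0,0,0]
  gripper: [0,0,0,0,0,0,0,0]

```text
t: 30.67
ee_pos: [682.9, -180.2, 371.8]
orientation: [[0.997, 0.079, -0.002], [0.079, -0.997, -0.001], [-0.002, 0.001, -1.0]]
contact_force: [-0.1, -0.6, -0.2]
opening: 1.003
finger_force: 0.0
```

Converted, 0.2 m / 0.75 = 0.2667, 0.18 m / 0.75 = 0.24.

Request:
servo_tool:
  delta_pos:
    - [0.0267,0.0533,0]
    - [0.04,0.1067,0]
    - [0.0533,0.16,0]
    - [0.0667,0.2,0]
    - [0.08,0.24,0]
    - [0.08,0.2667,0]
    - [0.08,0.2667,0]
    - [0.08,0.2667,0]
  yaw: [0,0,0,0,0,0,0,0]
  gripper: [0,0,0,0,0,0,0,0]

```text
t: 31.33
ee_pos: [757.3, -373.1, 370.9]
orientation: [[0.997, 0.079, -0.003], [0.079, -0.997, 0.001], [-0.003, -0.001, -1.0]]
contact_force: [-0.1, 1.2, -0.4]
opening: 1.001
finger_force: 0.0
```

```bash
python3 chk.py pen 463 135 -.035 k3;python3 chk.py watch 456.3 26 .082 k4; python3 chk.py pendant 454 -84 -.066 k5; python3 chk.py ring 445.6 -183.9 -.122 k6
python3 - <<'E'
from station import *
import cv2
t=camera("top")["pixels"][215:285,245:405,::-1]; s=camera("scene")["pixels"][130:210,195:365,::-1]
import numpy as np
a=cv2.resize(t,(680,298),interpolation=cv2.INTER_CUBIC); b=cv2.resize(s,(680,300),interpolation=cv2.INTER_CUBIC)
cv2.imwrite("pics/all.png",np.vstack([a,b]))
E
```

```text
[275 246]
(array([466.1, 134.6,  -3.7]), np.float64(0.112), [(541, 480)])
x in stand -0.6 y -0.3 yaw err -0.002
[309 247]
(array([459.4,  25.2,   9.8]), np.float64(0.117), [(667, 589)])
x in stand -0.7 y -1.1 yaw err 0.016
[344 248]
(array([455.3, -84.2,  -1.8]), np.float64(0.132), [(518, 450)])
x in stand -2.4 y -0.1 yaw err 0.048
[376 250]
(array([ 445.3, -185.6,  -28.2]), np.float64(0.233), [(308, 236)])
x in stand -3.8 y -1.7 yaw err -0.16
```

View pics/all.png

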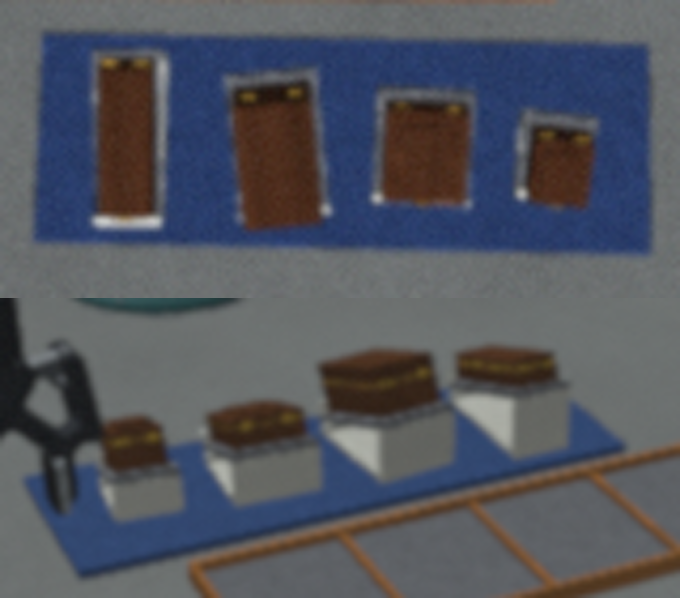

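All four cases sit on their own stands. The hinges face up the slope: pen (127,135), watch (277,155), pendant (427,150) and ring (560,165) in the crop. The domed ring case fits poorly, so I check it by triangulating the hinges from both cameras.

Run:
```python
from m3 import *
P=dict(pen=(463,135,-.035,17),watch=(456.3,26,.082,29),pendant=(454,-84,-.066,19),ring=(445.6,-183.9,-.122,25))
C=[camera("top"),camera("scene")]
for n,(x,y,w,h) in P.items():
    L=D[n][0]; zc=D[n][5]; M=[];out=[]
    p=tilt(np.array([[L/2+1,0,h]]))[0]+[-3.7,0,zc+10]; c,s=np.cos(w),np.sin(w)
    X=np.array([x+c*p[0]-s*p[1],y+s*p[0]+c*p[1],p[2]])
    for k in C:
        q=k["K"]@(k["R"]@X+k["t"]); u=q[:2]/q[2]
        I=k["pixels"].astype(float); g=np.minimum(I[...,0],I[...,1])-I[...,2]
        r,cc=u[::-1].round().astype(int); W=9 if k is C[0] else 13; Hh=4
        sub=upf(dict(pixels=k["pixels"]),lambda p:p[...,1]-p[...,2])[(r-Hh)*S:(r+Hh+1)*S,(cc-W)*S:(cc+W+1)*S]
        t=sub.max()*.5; ys,xs=np.nonzero(sub>t); wt=sub[ys,xs]
        m=np.array([(xs*wt).sum(),(ys*wt).sum()])/wt.sum()/S-.375+[cc-W,r-Hh]
        sl=np.polyfit(xs,ys,1,w=wt)[0]
        out+=[u.round(1),m.round(1),round(sl,3)]
        M.append(k["K"]@np.c_[k["R"],k["t"]])
    A=cv2.triangulatePoints(M[0],M[1],out[1].astype(float),out[4].astype(float)).ravel(); A=A[:3]/A[3]
    d=A-X; print(n,*out,"err stand xyz",round(c*d[0]+s*d[1],1),round(-s*d[0]+c*d[1],1),round(d[2],1))
```

```text
pen [274.  230.5] [273.2 229.6] 0.023 [327.7 148. ] [322.6 147.4] 0.012 err stand xyz -1.8 -7.7 4.2
watch [308.1 237. ] [308.6 236.9] -0.089 [295.8 151.3] [294.1 151.3] -0.263 err stand xyz -0.9 -3.6 0.6
pendant [345.  239.9] [346.3 240.3] 0.057 [261.6 162.9] [261.3 162.5] -0.193 err stand xyz -0.4 -2.3 1.8
ring [377.3 246.4] [377.4 247. ] 0.12 [228.8 167.9] [228.2 167.4] -0.166 err stand xyz -2.1 -0.9 0.9
```

```bash
python3 -c "
from station import *
print(hand_in())"
```

```text
the job is handed in; nothing more can be done
None
```

All four cases were set on the stands made to their size, clasp side down by the lip, and the job was handed in at about 32 s of the 93 s allowed; the hand-in returned no verdict, but in the last pictures each case measured inside its placing limits.

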